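# Fold back the red bifold cover of a dye tray

### The arm

A 6-joint arm with a two-finger parallel gripper is mounted at the origin on the work surface. World frame = base frame: x ahead of the robot, y to its left, z up, the work surface at z = 0. Lengths are in mm, angles in rad, forces in N, time in s.
With the tool pointing down it reaches from about 325 to 925 mm from the base axis. Payload 3.1 kg.
Tool frame: the origin (TCP) lies midway between the tips of the shut fingers; the grasp point (between the pads) lies 19 mm behind it; z points along the fingers, y is the line along which they close (so a half turn about z gives the same grasp; the last joint's range is limited). The gripper opens to 85 mm and grips with 20 to 120 N. Pads are 22 mm wide; open, the fingers measure 114 mm over their backs; the gripper's body (76 mm by 85 mm) begins 54 mm behind the grasp point. The pads swing forward as they close: fully open they stand 13 mm farther back than shut.
Start: joints at [1.14, 0.217, 1.613, -0, 1.311, -0.112], TCP at [195.874, 593.526, 231.3] pointing down, gripper open.
Joint ranges: [-2.75, 2.75], [-0.78, 2.1], [0.31, 2.55], [-1.13, 4.27], [0.13, 2.63], [-2.58, 2.58]. Speed limits (rad/s): [2.79, 2.79, 3.14, 3.14, 3.14, 3.14].

### API

Orientations are given as a unit quaternion [x, y, z, w].
In Python, from rig import arm gives the robot as it stands.
- The arm moves only by the tool carry_out, never from a script. Its argument "targets" is a list that holds one entry, the list of rows, each a list of 7 numbers: the turn, a rotation vector about the tool's x, y, z each as a share of pi/2 rad, from -1 to 1, then the shift along the tool's x, y, z each as a share of 20 cm, from -1 to 1, then the opening, from -1 (shut) to 1 (fully open). A call has 1 to 12 rows; each row shifts and turns the commanded pose from where the row before left it, along the tool's axes as they then stand; what a row does not reach is not made up. A row lasts 1/8 s, in which the tool goes at most 62.5 mm and 10.7 degrees, less where a joint would pass 70% of its speed; a pose out of reach is approached as far as the arm can. A call with a number of a shift or a turn outside -1 to 1 is refused whole. A call with a gripper value outside its range is refused whole. The fingers move at their own pace and stop on an object; "squeeze" is the grip in N (left out, the last holds). Time passes only in rows, so rows that do not move let the fingers close. It gives the time, the measured TCP pose, the force, the opening and the grip force at its end, in the units of the state.
- arm.observe(): the state, without advancing time (a new reading comes with each control period).
- arm.get_image(name): name is "scene" or "side" or "wrist"; returns a dict with "img" (480x640x3 uint8, red, green, blue), "vertical_fov" (degrees; the focal length in pixels is half the picture's height over the tangent of half this angle, whatever the lens; pixels are square), "cx", "cy" (the principal point, pixels), "R" (3x3) and "t" (3): a world point X has camera coordinates R X + t. Camera axes: x right, y down, z forward; pixel columns grow to the right and rows downward; lengths in mm; the calibration is good to about 2 mm. The wrist camera is an equidistant fisheye: a pixel r from the principal point sees the ray r / f radians off the axis. A picture is of the moment at which its call begins. There is no depth.
- arm.close_job(): hands the job in; it is judged then, once.
The state is a dict: "t": time; "joint_pos": joint angles; "qd": joint speeds; "joint_efforts": joint torques, N m; "position": TCP position; "tool_rot": TCP orientation; "ft_force": force on the tool from outside, world axes, zero at the start; "torque": the same for the moment, N m; "grip_width": opening from 0.0 (shut) to 1.0 (fully open); "grip_force": force on a finger pad.
Only numpy, scipy, OpenCV 4.12 (cv2) and the standard library are available. Lean on these libraries where they do the work, as an engineer would, in place of code of your own. Each camera call takes 0.05 s, during which the arm holds its last target. There are 200 camera calls.

### The job

On the leather-finishing bench stand two dye trays with half-open bifold dust covers, one oxblood red and one tan. Gently push the handle bar of the red cover towards the back of its tray until its two panels have folded flat against each other and stand upright at the back, then let go; do not force it once it is home. Leave the tan cover as it is.

Things in the scene. Friction and masses are not known exactly. Their poses are not given: they have to be found in the camera images.
- red_case: Dark grey tray with the red cover, fixed, 170 x 168 mm, side rims 60 mm high. Origin: centre of its underside, on the bench. x points to its back (away from the robot, within 25 degrees), y across, z up. Front wall (8 mm thick, centred at x -81 mm) only 26 mm high; pans inside below 25 mm; side walls 152 mm apart inside. Back panel hinged at x 75, z 60 mm. The tan tray is equal.
- red_cover (a joint): Slope of the two red panels, rad; 0 = both flat over the tray, 1.57 = folded together upright (stop). Each is 75 mm long, 164 wide, 6 thick; they stand as a roof, ridge across the tray, the front one's free edge sliding on the side rims. Pushing it back lifts the ridge, to 75 mm above the rim when folded. Starts at 0.55 to 0.95, stays where left, needs about 2 to 5 N at the bar.
- red_bar (a point): Centre of the red cover's handle bar: aluminium, 12 mm thick, 104 mm long, along the tray's y, on two posts 42 mm either side of its centre. It stands 30 mm out from the front panel's underside, 7 mm from its free edge. Starts 23 to 29 mm above the rim and 30 to 65 mm in front of the tray's centre; folded, it is 7 mm above the rim and 45 mm behind the tray's centre.
- tan_bar (a point): Centre of the same kind of handle bar on the other, otherwise equal tray, whose cover is tan. A bystander: it must not be moved.
Things that resemble listed ones, but are neither listed nor needed, are in the scene too. What is shaped like the red_case but green or purple is not meant.

How it is judged:
By the outcome, as a careful person would: the job done as asked, in the order asked, and still so for the second after the job is handed in, with the robot touching nothing.
It also fails if it takes over 32 s, if anything falls off the work surface, if the arm or the gripper's body presses on something with over 40 N, if the wrist force passes 120 N, or if a joint passes its speed limit or range.

## Working session

There is one attempt and no reset: what is moved stays moved. The work goes in short steps, Python scripts to look and compute and a tool call to move; the robot and the scene stay as the last step left them, time stands still between calls to the robot, and variables do not carry over. Pictures are saved under pics/ and viewed, at most 10 in all, crops included, and the job is handed in when it is done.

Besides the shell and the picture viewer there is one more tool, called after "Request:" as a command line: name --argument value ..., lists and objects as JSON in quotes. carry_out: Moves the arm, as the interface text tells. Its arguments: {"type":"object","properties":{"targets":{"type":"array"},"squeeze":{"type":"number"}},"required":["targets"]}

```bash
mkdir -p pics; cat > h.py <<'E'
import numpy as np,cv2
from rig import arm
def cam(n):
    d=arm.get_image(n);d['R']=np.array(d['R']);d['t']=np.array(d['t']);d['f']=240/np.tan(np.radians(d['vertical_fov'])/2);return d
def ray(d,u,v):
    c=-d['R'].T@d['t'];r=d['R'].T@np.array([(u-d['cx'])/d['f'],(v-d['cy'])/d['f'],1]);return c,r/np.linalg.norm(r)
def onz(d,u,v,z):
    c,r=ray(d,u,v);return c+r*(z-c[2])/r[2]
def proj(d,X):
    p=d['R']@np.array(X,float)+d['t'];return p[:2]/p[2]*d['f']+[d['cx'],d['cy']]
def tri(a,pa,b,pb):
    c1,r1=ray(a,*pa);c2,r2=ray(b,*pb);s=np.linalg.lstsq(np.c_[r1,-r2],c2-c1,rcond=None)[0]
    x,y=c1+s[0]*r1,c2+s[1]*r2;return (x+y)/2,np.linalg.norm(x-y)
E
python3 - <<'E'
from h import *
for n in('scene','side'):
    d=cam(n);cv2.imwrite(f'pics/{n}0.png',d['img'][:,:,::-1]);print(n,-d['R'].T@d['t'],d['R'][2],d['f'])
print(arm.observe())
E
```

```text
scene [1316.15539893  -30.89660424  807.96054817] [-0.75415936  0.0378608  -0.65559913] 615.8641225340156
side [ 398.60725379 -798.19372695  939.36757877] [ 0.05795349  0.69621509 -0.71549   ] 522.304224433548
{'t': 0.1, 'joint_pos': array([ 1.13980201e+00,  2.17677085e-01,  1.61482263e+00,  1.48550710e-06,
        1.31129861e+00, -1.12203590e-01]), 'qd': array([-0.00103176, -0.00122752, -0.00338859,  0.00176496, -0.00293936,
       -0.00186641]), 'joint_efforts': array([-8.38742671e-04, -3.98072720e+01, -3.04972851e+01, -1.80662810e-04,
        4.16961833e-03, -2.92239338e-05]), 'position': array([195.54986325, 592.82575877, 230.07429617]), 'tool_rot': array([ 1.58721355e-01,  9.87322802e-01, -1.06221854e-03, -2.96551946e-04]), 'ft_force': array([0.23958945, 0.04433194, 0.3705786 ]), 'torque': array([0.00229043, 0.01165889, 0.01529837]), 'grip_force': 0.0, 'grip_width': 1.0009040410616046}
```

View pics/scene0.png

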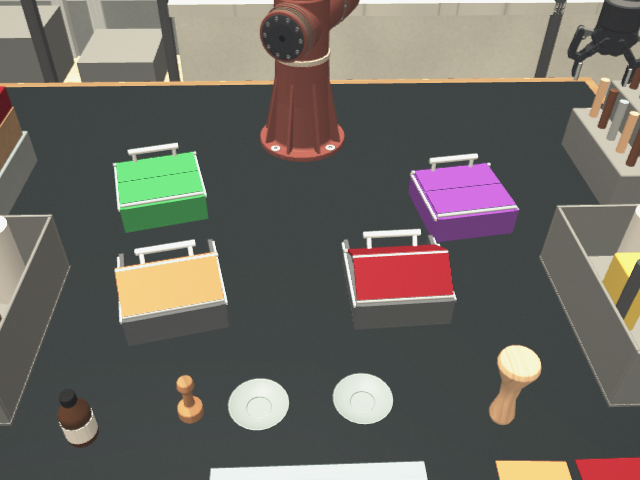

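View pics/side0.png

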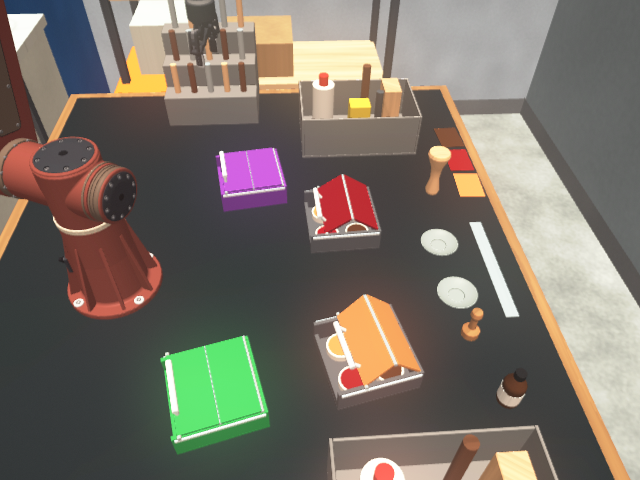

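Scene: red-covered tray at (400,275) with its bar at about (392,233). Tan tray is at (170,285), bar (165,247). Possible confusions: green flat cover (160,180), purple (463,190), red swatch (610,470) and the red object at the far left edge (5,110). I choose the red roof at (400,275), side view (342,205), and check it in one close crop.

```bash
python3 - <<'E'
from h import *
a=cv2.imread('pics/scene0.png')[215:335,330:470];b=cv2.imread('pics/side0.png')[165:255,295:390]
A=cv2.resize(a,(420,360),interpolation=cv2.INTER_CUBIC);B=cv2.resize(b,(380,360),interpolation=cv2.INTER_CUBIC)
cv2.imwrite('pics/crop0.png',np.hstack([A,B]))
E
```

```text
(no output)
```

View pics/crop0.png

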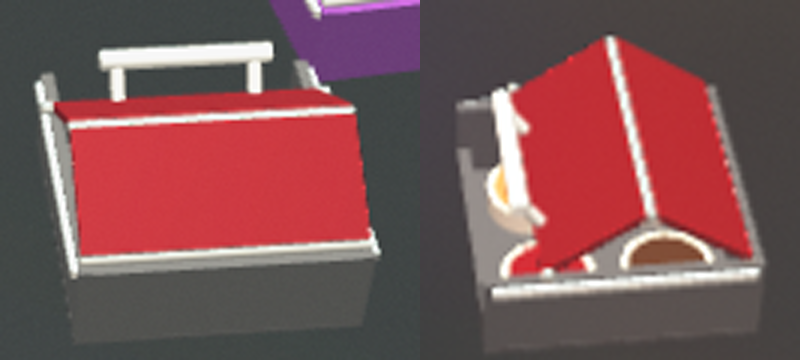

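```bash
python3 - <<'E'
from h import *
a=cam('scene');b=cam('side')
P,e1=tri(a,(421,232.3),b,(315,187.5));M,e2=tri(a,(363.3,234.5),b,(319.5,217))
print('bar',P,e1,M,e2,np.linalg.norm(P-M),(P+M)/2)
d=(P-M)[:2];print('yaw bar',np.degrees(np.arctan2(-d[0],d[1])))
q=[onz(a,355,302,60),onz(a,455.6,296.5,60)];print('back corners',q,np.linalg.norm(q[0]-q[1]))
d=(q[1]-q[0])[:2];print('yaw back',np.degrees(np.arctan2(-d[0],d[1])))
# tall rims front ends, side view (457,102),(490,292) crop
s=[onz(b,295+37/4,165+103/4,60),onz(b,295+70/4,165+292/4,60),onz(b,295+342/4,165+268/4,60)];print('side: front+y,front-y,back-y',s)
E
```

```text
bar [470.54358447 203.68048769  90.25657482] 0.9970433871402561 [473.98194743  97.71633322  89.62396273] 0.8859577256204262 106.02181176904261 [472.26276595 150.69841046  89.94026877]
yaw bar 1.8585019582827589
back corners [array([611.54197027,  72.09796465,  60.        ]), array([604.28722015, 242.81111606,  60.        ])] 170.86723343612238
yaw back 2.4334188845369598
side: front+y,front-y,back-y [array([444.41397571, 228.67472666,  60.        ]), array([455.31063569,  57.61888582,  60.        ]), array([618.40107253,  68.53662346,  60.        ])]
```

Bar triangulates to (472,151,90), 106 mm long, rim about 60 mm up and bar 57 mm ahead of the tray centre. All consistent with the description. Plan: shut the fingers, align yaw by about +21° (to 2.7°), tilt 25° so the body leans away from the rising panel, and push the bar from the front.

Request:
carry_out --targets '[[[0,0,-0.1165,0,0,0,-1],[0,0,-0.1165,0,0,0,-1],[0,-0.0926,0,0,0,0,-1],[0,-0.0926,0,0,0,0,-1],[0,-0.0926,0,0,0,0,-1],[0,0,0,0,0,0,-1]]]' --squeeze 20

```text
t: 0.95
position: [193.4, 592.6, 229.4]
tool_rot: [-0.025, 0.976, 0.004, 0.215]
ft_force: [-0.9, -0.9, -0.2]
grip_width: -0.003
grip_force: 0.0
```

```bash
cat >> h.py <<'E'
from scipy.spatial.transform import Rotation as Ro
def to(X):
    s=arm.observe();R=Ro.from_quat(s['tool_rot']).as_matrix()
    print('t',s['t'],'pos',s['position'].round(1),'shares',(R.T@(np.array(X)-s['position'])/200).round(3),'F',s['ft_force'].round(1),'w',round(s['grip_width'],2))
    print('toolz',R[:,2].round(3),'tooly',R[:,1].round(3))
E
python3 - <<'E'
from h import *
to([400,149,180])
a=cam('scene');print([onz(a,*p,60).round() for p in((411,187),(499,167),(515,205),(420,216))])
E
```

```text
t 0.95 pos [193.4 592.6 229.4] shares [-0.727 -2.267  0.618] F [-0.9 -0.9 -0.2] w -0.0
toolz [ 0.42   0.018 -0.907] tooly [-0.051  0.999 -0.004]
[array([290., 217.,  60.]), array([222., 420.,  60.]), array([357., 416.,  60.]), array([386., 220.,  60.])]
```

Request:
carry_out --targets '[[[0,0,0,-0.0606,-0.189,0.0515,-1],[0,0,0,-0.0606,-0.189,0.0515,-1],[0,0,0,-0.0606,-0.189,0.0515,-1],[0,0,0,-0.0606,-0.189,0.0515,-1],[0,0,0,-0.0606,-0.189,0.0515,-1],[0,0,0,-0.0606,-0.189,0.0515,-1],[0,0,0,-0.0606,-0.189,0.0515,-1],[0,0,0,-0.0606,-0.189,0.0515,-1],[0,0,0,-0.0606,-0.189,0.0515,-1],[0,0,0,-0.0606,-0.189,0.0515,-1],[0,0,0,-0.0606,-0.189,0.0515,-1],[0,0,0,-0.0606,-0.189,0.0515,-1]]]'

```text
t: 2.5
position: [402.8, 147.3, 182.2]
tool_rot: [-0.022, 0.976, 0.006, 0.218]
ft_force: [-0.2, -0.1, 0.4]
grip_width: -0.002
grip_force: 0.0
```

```bash
python3 - <<'E'
from h import *
to([425,149,68])
d=cam('wrist');cv2.imwrite('pics/w1.png',d['img'][:,:,::-1])
E
```

```text
t 2.5 pos [402.8 147.3 182.2] shares [0.142 0.002 0.564] F [-0.2 -0.1  0.4] w -0.0
toolz [ 0.424  0.021 -0.905] tooly [-0.046  0.999  0.001]
```

View pics/w1.png

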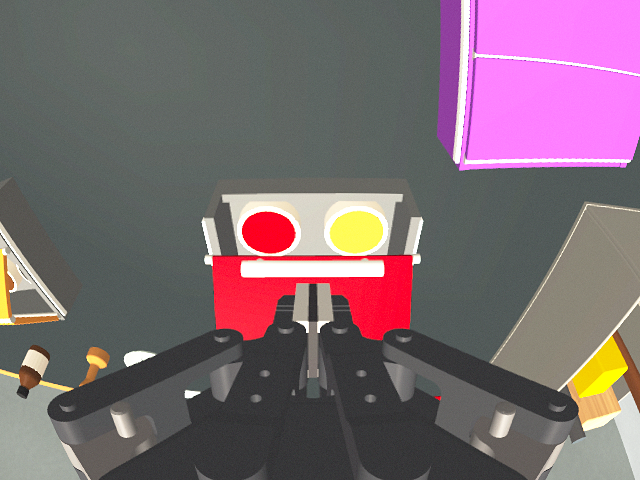

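The wrist view shows the bar (241–384, 268) centred on the fingers (312) and parallel to them. Descend in front of it.

Request:
carry_out --targets '[[[0,0,0,0.035,0.0,0.141,-1],[0,0,0,0.035,0,0.141,-1],[0,0,0,0.036,0,0.141,-1],[0,0,0,0.036,0,0.141,-1],[0,0,0,0,0,0,-1]]]'

```text
t: 3.18
position: [421.9, 148.9, 64.6]
tool_rot: [-0.022, 0.977, 0.004, 0.214]
ft_force: [-1.0, 0.3, -0.3]
grip_width: 0.001
grip_force: 0.0
```

```bash
python3 - <<'E'
from h import *
to([455,150.5,68])
to([545,155,51])
d=cam('wrist');cv2.imwrite('pics/w2.png',d['img'][150:400,100:540,::-1])
E
```

```text
t 3.175 pos [421.9 148.9  64.6] shares [-0.158  0.     0.054] F [-1.   0.3 -0.3] w 0.0
toolz [ 0.417  0.018 -0.909] tooly [-0.045  0.999 -0.001]
t 3.175 pos [421.9 148.9  64.6] shares [-0.532  0.003  0.319] F [-1.   0.3 -0.3] w 0.0
toolz [ 0.417  0.018 -0.909] tooly [-0.045  0.999 -0.001]
```

View pics/w2.png

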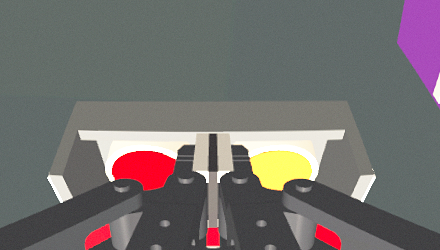

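The pads are inside the tray behind the front wall, clear of everything. Now the gentle push.

Request:
carry_out --targets '[[[0,0,0,-0.036,0,0.0165,-1],[0,0,0,-0.036,0,0.0165,-1],[0,0,0,-0.036,0,0.0165,-1],[0,0,0,-0.036,0,0.0165,-1],[0,0,0,-0.0212,0,0.0138,-1],[0,0,0,-0.0212,0,0.0138,-1],[0,0,0,-0.0212,0,0.0138,-1],[0,0,0,-0.0212,0,0.0138,-1]]]'

```text
t: 4.22
position: [473.2, 152.3, 62.5]
tool_rot: [-0.023, 0.976, 0.005, 0.215]
ft_force: [-2.9, 0.5, -2.3]
grip_width: -0.003
grip_force: 1.7
```

```bash
python3 - <<'E'
from h import *
to([545,155,51])
E
```

```text
t 4.225 pos [473.2 152.3  62.5] shares [-0.302 -0.003  0.203] F [-2.9  0.5 -2.3] w -0.0
toolz [ 0.419  0.019 -0.908] tooly [-0.047  0.999 -0.001]
```

Contact is made with about 3 N. I continue at 40 mm/s to x≈543.

Request:
carry_out --targets '[[[0,0,0,-0.025,0,0.017,-1],[0,0,0,-0.025,0,0.017,-1],[0,0,0,-0.025,0,0.017,-1],[0,0,0,-0.025,0,0.017,-1],[0,0,0,-0.025,0,0.017,-1],[0,0,0,-0.025,0,0.017,-1],[0,0,0,-0.025,0,0.017,-1],[0,0,0,-0.025,0,0.017,-1],[0,0,0,-0.025,0,0.017,-1],[0,0,0,-0.025,0,0.017,-1],[0,0,0,-0.025,0,0.017,-1]]]'

```text
t: 5.6
position: [541.1, 155.8, 53.5]
tool_rot: [-0.023, 0.976, 0.005, 0.217]
ft_force: [-2.2, -0.2, -4.0]
grip_width: 0.002
grip_force: 1.7
```

```bash
python3 - <<'E'
from h import *
to([565,156,46])
for n in('scene','side'):
    d=cam(n);cv2.imwrite(f'pics/{n}1.png',d['img'][:,:,::-1])
a=cv2.imread('pics/scene1.png')[150:350,300:500];b=cv2.imread('pics/side1.png')[100:270,250:420]
cv2.imwrite('pics/crop1.png',np.hstack([cv2.resize(a,(400,400)),cv2.resize(b,(400,400))]))
E
```

```text
t 5.6 pos [541.1 155.8  53.5] shares [-0.092 -0.005  0.085] F [-2.2 -0.2 -4. ] w 0.0
toolz [ 0.423  0.02  -0.906] tooly [-0.047  0.999  0.   ]
```

View pics/crop1.png

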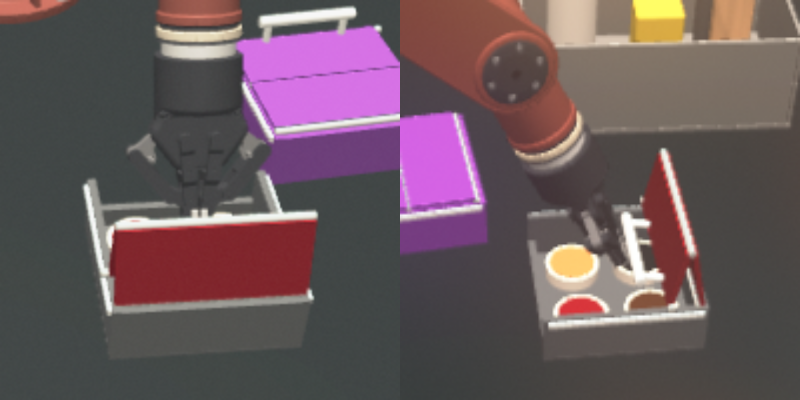

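The panels are nearly folded, about 15–20 mm of free edge travel left. Now small steps, watching the force.

Request:
carry_out --targets '[[[0,0,0,-0.013,0,0.01,-1],[0,0,0,-0.013,0,0.01,-1],[0,0,0,-0.013,0,0.01,-1],[0,0,0,-0.013,0,0.01,-1],[0,0,0,0,0,0,-1]]]'

```text
t: 6.32
position: [554.2, 156.5, 51.0]
tool_rot: [-0.023, 0.976, 0.005, 0.217]
ft_force: [-0.1, 0.6, -0.6]
grip_width: -0.003
grip_force: 0.0
```

Request:
carry_out --targets '[[[0,0,0,-0.013,0,0.008,-1],[0,0,0,-0.013,0,0.008,-1]]]'

```text
t: 6.58
position: [559.1, 156.7, 49.6]
tool_rot: [-0.023, 0.976, 0.005, 0.216]
ft_force: [-0.5, 0.9, -1.1]
grip_width: 0.001
grip_force: 0.5
```

```bash
python3 - <<'E'
from h import *
for n in('scene','side'):
    d=cam(n);cv2.imwrite(f'pics/{n}2.png',d['img'][:,:,::-1])
a=cv2.imread('pics/scene2.png')[220:340,330:470];b=cv2.imread('pics/side2.png')[155:245,310:390]
cv2.imwrite('pics/crop2.png',np.hstack([cv2.resize(a,(400,400)),cv2.resize(b,(400,400))]))
to([565,156,46])
E
```

```text
t 6.675 pos [559.4 156.6  49.6] shares [-0.018 -0.004  0.028] F [-0.4  0.3 -1. ] w -0.01
toolz [ 0.422  0.02  -0.906] tooly [-0.047  0.999  0.   ]
```

View pics/crop2.png

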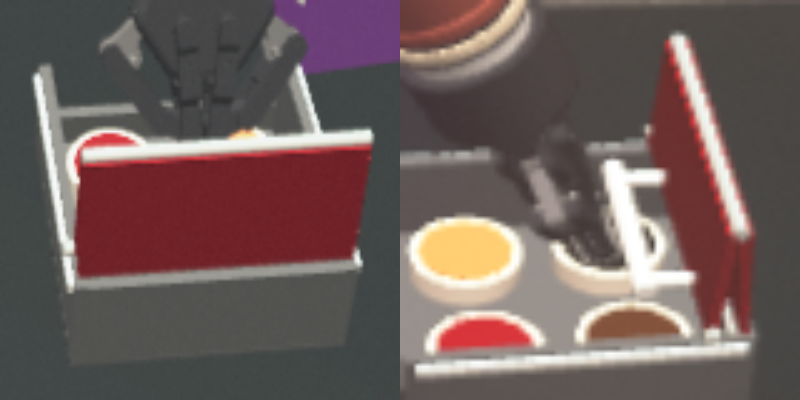

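A small gap remains at the bottom between the panels (side crop (725,330)); force is still ~1 N. Continue in 2 mm steps.

Request:
carry_out --targets '[[[0,0,0,-0.01,0,0.006,-1],[0,0,0,-0.01,0,0.006,-1]]]'

```text
t: 6.92
position: [563.2, 156.8, 48.7]
tool_rot: [-0.023, 0.976, 0.005, 0.216]
ft_force: [-0.7, 0.6, -1.7]
grip_width: 0.001
grip_force: 0.9
```

Request:
carry_out --targets '[[[0,0,0,-0.01,0,0.005,-1],[0,0,0,0,0,0,-1]]]'

```text
t: 7.18
position: [565.5, 156.7, 48.5]
tool_rot: [-0.023, 0.976, 0.005, 0.216]
ft_force: [-1.5, -0.2, -1.9]
grip_width: 0.002
grip_force: 1.1
```

Request:
carry_out --targets '[[[0,0,0,-0.01,0,0.005,-1],[0,0,0,0,0,0,-1]]]'

```text
t: 7.42
position: [568.0, 156.9, 48.8]
tool_rot: [-0.023, 0.976, 0.005, 0.216]
ft_force: [-3.1, 0.3, -2.3]
grip_width: 0.0
grip_force: 1.2
```

Request:
carry_out --targets '[[[0,0,0,-0.008,0,0.004,-1],[0,0,0,0,0,0,-1]]]'

```text
t: 7.68
position: [568.4, 156.8, 48.2]
tool_rot: [-0.023, 0.976, 0.005, 0.215]
ft_force: [-5.6, -0.0, -0.1]
grip_width: 0.0
grip_force: 2.6
```

```bash
python3 - <<'E'
from h import *
for n in('scene','side'):
    d=cam(n);cv2.imwrite(f'pics/{n}3.png',d['img'][:,:,::-1])
a=cv2.imread('pics/scene3.png')[220:340,330:470];b=cv2.imread('pics/side3.png')[155:245,310:390]
cv2.imwrite('pics/crop3.png',np.hstack([cv2.resize(a,(400,400)),cv2.resize(b,(400,400))]))
to([575,156,46])
E
```

```text
t 7.775 pos [568.4 156.8  48.2] shares [-0.025 -0.006  0.024] F [-5.2 -1.4  1. ] w 0.0
toolz [ 0.419  0.019 -0.908] tooly [-0.047  0.999 -0.001]
```

View pics/crop3.png

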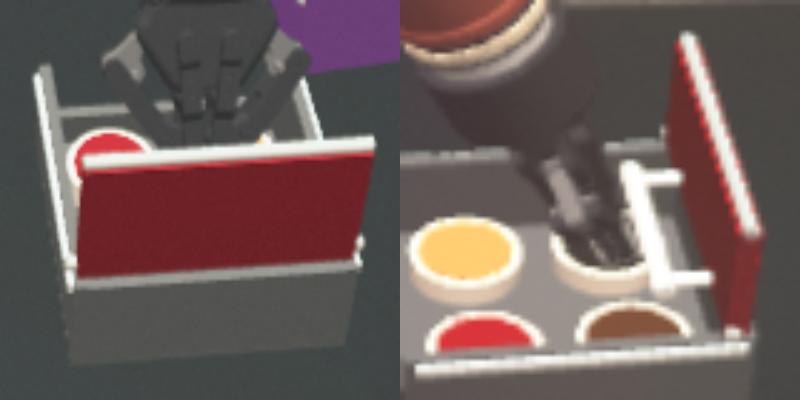

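Panels now lie flat together and upright; the tool stalled at 568.4 while force rose to 5.6 N. One 0.8 mm check nudge would only confirm the stop, so I do not force it further: back off, up and away.

Request:
carry_out --targets '[[[0,0,0,0.05,0,-0.023,-1],[0,0,0,0.15,0,-0.07,-1],[0,0,0,0.15,0,-0.07,-1],[0,0,0,0.1,0,-0.1,-1],[0,0,0,0,0,-0.25,-1],[0,0,0,0,0,-0.25,-1],[0,0,0,0,0,-0.2,-1],[0,0,0,0,0,0,-1]]]'

```text
t: 8.78
position: [410.3, 150.5, 191.6]
tool_rot: [-0.023, 0.975, 0.007, 0.223]
ft_force: [0.1, 0.2, 0.5]
grip_width: -0.004
grip_force: 0.0
```

```bash
python3 - <<'E'
from h import *
to([575,156,46])
for n in('scene','side'):
    d=cam(n);cv2.imwrite(f'pics/{n}4.png',d['img'][:,:,::-1])
    if n=='scene':a=d
    else:b=d
A=cv2.imread('pics/scene4.png')[150:350,100:500];B=cv2.imread('pics/side4.png')[155:245,310:390]
cv2.imwrite('pics/crop4.png',np.hstack([cv2.resize(A,(400,400)),cv2.resize(B,(400,400))]))
# change at tan tray
o=cv2.imread('pics/scene0.png')[230:345,105:235].astype(int);n=cv2.imread('pics/scene4.png')[230:345,105:235];print('tan diff px',(abs(o-n).max(2)>40).sum())
E
```

```text
t 8.775 pos [410.3 150.5 191.6] shares [-0.425 -0.014  1.014] F [0.1 0.2 0.5] w -0.0
toolz [ 0.434  0.023 -0.9  ] tooly [-0.048  0.999  0.003]
tan diff px 0
```

View pics/crop4.png

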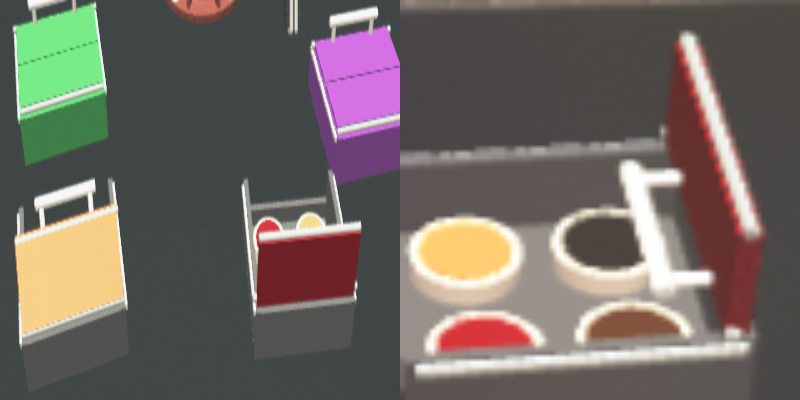

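```bash
python3 -c "
from rig import arm
print(arm.close_job())"
```

```text
the job is handed in; nothing more can be done
None
```

The red cover is folded flat and upright at the back of its tray and stayed there after I let go; the last readings at the stop were under 6 N, the tan cover is unchanged, and the job is handed in at about 9 s.

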